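Charge the casting crucible with ingots and load the casting machine

ROBOT

A 6-joint arm with a two-finger parallel gripper is mounted at the origin on the work surface. World frame = base frame: x ahead of the robot, y to its left, z up, the work surface at z = 0. Lengths are in m, angles in rad, forces in N, time in s.
With the tool pointing down it reaches from about 0.3 to 0.85 m from the base axis. Payload 4.2 kg.
Tool frame: the origin (TCP) lies at the very end of the fingers, on their centre line; the grasp point (between the pads) lies 19 mm behind it; z points along the fingers, y is the line along which they close (so a half turn about z gives the same grasp; the last joint's range is limited). The gripper opens to 91 mm and grips with 3 to 60 N. Pads are 32 mm wide; open, the fingers measure 118 mm over their backs; the gripper's body (76 mm by 178 mm) begins 60 mm behind the grasp point.
Start: joints at [1.092, 0.32, 1.565, -0, 1.257, -0.02], TCP at [0.255, 0.516, 0.214] pointing down, gripper open.
Joint ranges: [-3.11, 3.11], [-0.84, 2.01], [0.21, 2.61], [-1.34, 4.49], [0.05, 2.63], [-2.56, 2.56]. Speed limits (rad/s): [2.57, 2.57, 3.14, 3.14, 3.14, 3.14].

INTERFACE

Orientations are given as a unit quaternion [x, y, z, w].
In Python, from workcell import robot, eyes gives the robot as it stands.
- The arm moves only by the shell command python3 -m handwheel 'ROWS' [FORCE]. ROWS is JSON, a list that holds one entry, the list of rows, each a list of 5 numbers: the shift along the world's x, y, z in mm, then the turn about the world's z in rad, then the opening, from 0 (shut) to 1 (fully open). A call has 1 to 10 rows; each row is the pose to reach, as a shift and turn from the pose commanded when the call began; what a row does not reach only later rows make up. A row lasts 1/8 s, in which the tool goes at most 62.5 mm and 10.7 degrees, less where a joint would pass 70% of its speed; a pose out of reach is approached as far as the arm can. A call with a gripper value outside its range is refused whole. The fingers move at their own pace and stop on an object; FORCE is the grip in N (left out, the last holds). Time passes only in rows, so rows that repeat a pose let the fingers close. It gives the time, the measured TCP pose, the force, the opening and the grip force at its end, in the units of the state.
- robot.get_state(): the state, without advancing time (a new reading comes with each control period).
- eyes.camera(name): name is "side" or "top"; returns the picture (420x560x3 uint8, red, green, blue); there is no depth.
- eyes.calibration(name): a dict with "fx", "fy", "cx", "cy" (pixels), "origin" and "orientation" of the camera in the world. Camera axes: x right, y up, looking along -z (the intrinsics and any distortion apply to the point x, -y, -z); pixel columns grow to the right and rows downward; lengths in m; the calibration is good to about 2 mm. A picture is of the moment at which its call begins. calibration takes no time and is no camera call.
- robot.job_done(): hands the job in; it is judged then, once.
The state is a dict: "clock": time; "q": joint angles; "qvel": joint speeds; "effort": joint torques, N m; "ee_pos": TCP position; "orientation": TCP orientation; "wrist_force": force on the tool from outside, world axes, zero at the start; "ft_torque": the same for the moment, N m; "width": opening from 0.0 (shut) to 1.0 (fully open); "grasp_force": force on a finger pad.
Only numpy, scipy, OpenCV 4.12 (cv2) and the standard library are available. Lean on these libraries where they do the work, as an engineer would, in place of code of your own. Each camera call takes 0.05 s, during which the arm holds its last target. There are 200 camera calls.

TASK

Pick up the white crucible and hold it up close under the mouth of the ingot dispenser, pressing its wall back against the wire lever, until all five ingots have slid down the chute into it. Stand the charged crucible upright on the middle of the balance pan and let go for a second so that it is weighed, then take it again and set it into the cradle of the casting machine, fully down inside the locating rim, its pouring lip pointing straight at the mould. Keep the ingots in the crucible and leave the other things on the bench where they are.

Things in the scene. Friction and masses are not known exactly. Their poses are not given: they have to be found in the camera images.
- crucible: the casting crucible: white clay cup, outside diameter 60 mm, 48 mm high, bore 50 mm, floor 6 mm thick, foot bevelled to 54 mm, about 130 g; it may be gripped round the wall but not at the pouring lip. Origin: centre of its underside; z up; x from the axis out through the lip. Starts upright and empty on the firing tile, lip to the robot or to its right (heading 3.1 to 4.3 rad)
- crucible_lip (a point): tip of the crucible's pouring lip, a brown-stained spout 20 mm wide on the rim, sticking out 11 mm from the wall between 36 and 48 mm above the underside; this point lies 41 mm from the crucible's axis and 42 mm above the underside
- crucible_mid (a point): point on the crucible's axis, 24 mm above its underside: middle of the bore
- tile: firing tile on which the crucible starts: cream square plate 90 x 90 mm, 12 mm thick, fixed; origin at the centre of its underside. Tile and balance may trade places, one nearer the robot than the other
- dispenser: ingot dispenser, fixed: aluminium chute tilted 28 degrees, 28 mm wide, on a white column (125 mm behind the lip) with a blue hopper; 395 mm tall; base plate 200 x 150 mm begins 15 mm behind the lip. Origin on the bench below the chute's lip; x points back up the chute, so the ingots slide off towards -x. The -x side faces roughly the robot and is free
- chute_mouth (a point): middle of the chute's lower lip, the edge over which the ingots drop, 200 mm above the bench; they land 0 to 30 mm in front of it, so hold the rim 8 to 15 mm below it. Free below but for the wire lever. Walls and brackets rise above it to 290 mm: the crucible must be held from the front, the gripper leaning back clear of its mouth
- lever (a joint): angle of the dispenser's wire lever: 0 at rest, 0.36 fully pressed back. It lifts a blue gate that holds the ingots 16 mm behind the lip; they begin to pass at about 0.24 and run freely above 0.3. A spring returns it: about 2 N on the bar starts it and 6 N holds it fully back
- lever_bar (a point): middle of the lever's rubber cross bar (10 mm thick, 31 mm wide), at rest right below the lip, 174 mm above the bench; its two wires run up on both sides of the chute. It is pressed with the crucible's wall towards the dispenser's +x, nearly level, full travel 26 mm; then the crucible's axis is 10 mm in front of the lip
- ingot1: alloy ingot 1 of 5: bright metal cylinder, 12 mm diameter, 15 mm long, 14 g, waiting in a row in the chute behind the gate (1 foremost), under a clear cover; origin at its centre, y along its length
- ingot2: alloy ingot 2 of 5: bright metal cylinder, 12 mm diameter, 15 mm long, 14 g, waiting in a row in the chute behind the gate (1 foremost), under a clear cover; origin at its centre, y along its length
- ingot3: alloy ingot 3 of 5: bright metal cylinder, 12 mm diameter, 15 mm long, 14 g, waiting in a row in the chute behind the gate (1 foremost), under a clear cover; origin at its centre, y along its length
- ingot4: alloy ingot 4 of 5: bright metal cylinder, 12 mm diameter, 15 mm long, 14 g, waiting in a row in the chute behind the gate (1 foremost), under a clear cover; origin at its centre, y along its length
- ingot5: alloy ingot 5 of 5: bright metal cylinder, 12 mm diameter, 15 mm long, 14 g, waiting in a row in the chute behind the gate (1 foremost), under a clear cover; origin at its centre, y along its length
- balance: laboratory balance: white case 170 x 140 mm, 37 mm high, fixed, display strip on the side towards the robot; origin on the bench below the centre of the pan
- pan (a point): centre of the top face of the balance's round steel pan (112 mm diameter, rigid), 50 mm above the bench
- caster: centrifugal casting machine, fixed: grey base 210 mm across, level arm with the crucible cradle and the mould, brass counterweights. Origin on the bench below the cradle; x points along the arm to the mould; base axis at x = -190 mm. An upright plate at x = -47 mm is 145 mm high, the end plate behind the mould 170 mm. Both y sides of the cradle are free for fingers
- seat (a point): centre of the cradle's floor, 95 mm above the bench, where the middle of the crucible's underside goes; a locating rim of 69 mm inside diameter, 4 mm thick, stands 6 mm above the floor round it. Axes as the caster: x points to the mould
- mould_mouth (a point): centre of the mould's pouring funnel, a dark hole in the cream face of a lying steel ring (56 mm diameter, top 165 mm above the bench) that looks at the cradle; 53 mm from the seat's axis and 42 mm above the seat
- bowl: blue silicone mixing bowl, 110 mm across, 55 mm high, loose; a bystander; origin at the centre of its underside
- model: plaster dental model on a 60 x 66 mm base, 40 mm high, loose; a bystander; origin at the centre of its underside
- spatula: mixing spatula, 180 mm long, lying flat, loose; a bystander; origin at the centre of its underside
- spare_ring: empty steel casting ring, an upright open tube of 56 mm diameter, 60 mm high, loose; a bystander; origin at the centre of its underside
- jar: amber jar with a white cap, 52 mm diameter, 75 mm high, loose; a bystander; origin at the centre of its underside

How it is judged:
By the outcome, as a careful person would: the job done as asked, in the order asked, and still so for the second after the job is handed in, with the robot touching nothing.
It also fails if it takes over 67 s, if anything falls off the work surface, if the arm or the gripper's body presses on something with over 40 N, if the wrist force passes 120 N, or if a joint passes its speed limit or range.

## Working session

There is one attempt and no reset: what is moved stays moved. The work goes in short steps, Python scripts to look and compute and a shell command to move; the robot and the scene stay as the last step left them, time stands still between calls to the robot, and variables do not carry over. Pictures are saved under pics/ and viewed, at most 13 in all, crops included, and the job is handed in when it is done.

```bash
mkdir -p pics; ls; python3 - <<'E'
from workcell import robot, eyes
import cv2
for n in("side","top"):
    cv2.imwrite(f"pics/{n}0.png",cv2.resize(eyes.camera(n)[:,:,::-1],(800,600),interpolation=cv2.INTER_CUBIC))
    print(n,eyes.calibration(n))
s=robot.get_state();print(s)
E
```

```text
pics
side {'fx': 384.01982172354155, 'fy': 384.01982172354155, 'cx': 270.8856138192325, 'cy': 215.97040279650983, 'origin': array([ 0.1062815 , -0.59569169,  0.69521829]), 'orientation': array([ 0.44411977, -0.13862754, -0.24609967,  0.85027936])}
top {'fx': 431.09541705340814, 'fy': 431.09541705340814, 'cx': 282.28278881750794, 'cy': 206.3080168106807, 'origin': array([0.33906849, 0.0670157 , 1.0994218 ]), 'orientation': array([-0.07190568,  0.0757    ,  0.72633441, -0.67936545])}
{'clock': 0.1, 'q': array([ 1.09198410e+00,  3.20216070e-01,  1.56554242e+00, -1.87573641e-05,
        1.25740274e+00, -2.00075534e-02]), 'qvel': array([ 2.42972772e-03, -3.31235793e-04, -4.58018090e-03,  2.66112556e-03,
       -5.96542313e-05,  3.38911306e-04]), 'effort': array([ 9.29281741e-04, -4.13330805e+01, -2.32509077e+01,  7.27271684e-02,
        4.23216016e-02, -8.17585146e-05]), 'ee_pos': array([0.25445571, 0.51513199, 0.21321686]), 'orientation': array([ 2.27392665e-01,  9.73802835e-01, -7.62224476e-04, -1.84944407e-04]), 'wrist_force': array([-0.51472079, -0.22869348,  0.13985544]), 'ft_torque': array([-0.02273741, -0.02346043,  0.00036238]), 'grasp_force': 0.0, 'width': 0.9977279664473924}
```

View pics/side0.png

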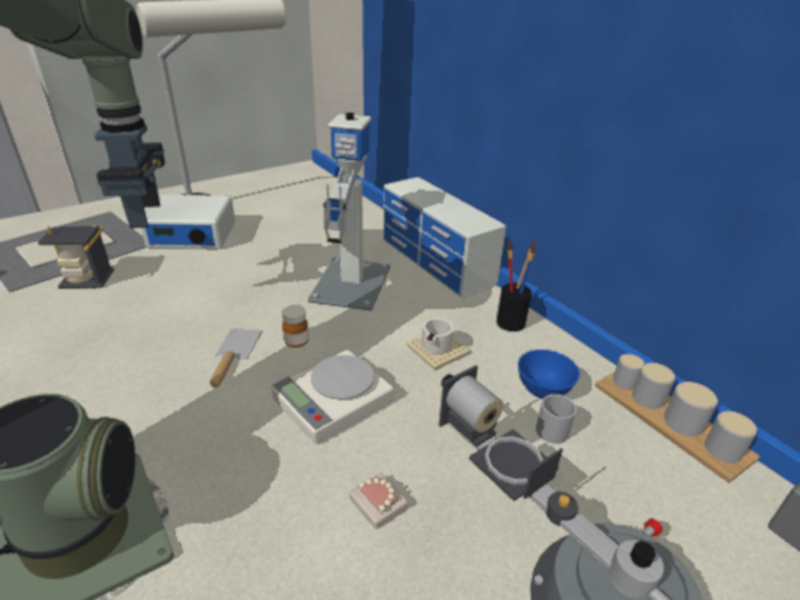

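View pics/top0.png

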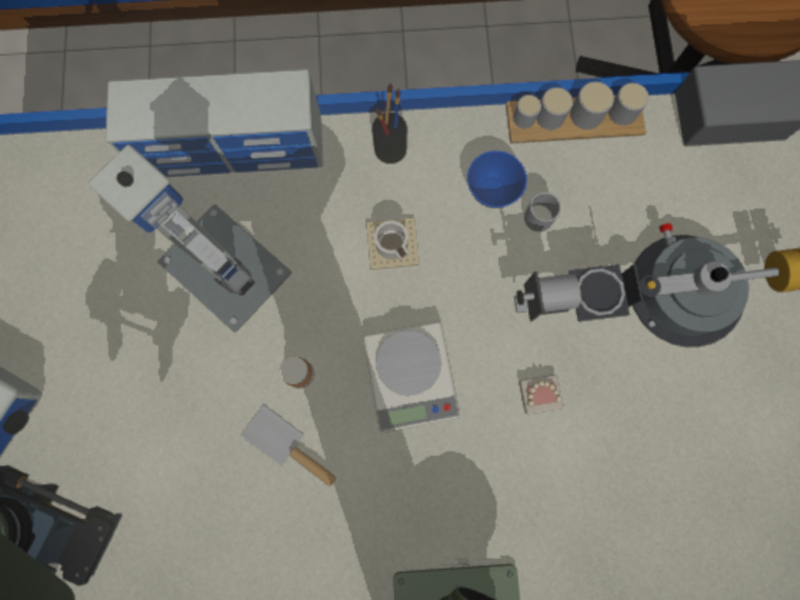

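The side view shows the crucible on its tile at about (437,335), the balance pan at (343,377), the dispenser at (350,220) and the cradle at (513,460). In the top view they are at crucible (391,240), pan (408,362), chute lip (~243,285) and cradle (602,291). I need enlarged crops for exact pixels.

```bash
cat > h.py <<'E'
import numpy as np, cv2
from scipy.spatial.transform import Rotation as R
from workcell import robot, eyes
def ray(n,u,v):
    c=eyes.calibration(n); d=np.array([(u-c['cx'])/c['fx'],-(v-c['cy'])/c['fy'],-1.])
    return np.array(c['origin']),R.from_quat(c['orientation']).apply(d)
def atz(n,u,v,z):
    o,d=ray(n,u,v); return o+d*(z-o[2])/d[2]
def proj(n,p):
    c=eyes.calibration(n); q=R.from_quat(c['orientation']).inv().apply(np.array(p)-c['origin'])
    return np.array([c['cx']+c['fx']*q[0]/-q[2], c['cy']-c['fy']*q[1]/-q[2]])
def tri(u,v,u2,v2):  # side px, top px
    o1,d1=ray('side',u,v);o2,d2=ray('top',u2,v2)
    t=np.linalg.lstsq(np.c_[d1,-d2],o2-o1,rcond=None)[0]
    a,b=o1+d1*t[0],o2+d2*t[1]; return (a+b)/2,np.linalg.norm(a-b)*1000
def crop(im,x,y,w,h,s): return cv2.resize(im[y:y+h,x:x+w,::-1],None,fx=s,fy=s,interpolation=cv2.INTER_CUBIC)
E
python3 - <<'E'
from h import *
s=eyes.camera('side');t=eyes.camera('top')
# canvas: side disp | top disp ; 
a=crop(s,215,75,65,150,4)   # 260x600
b=crop(t,60,100,150,150,3)  # 450... 
b=crop(t,95,130,115,75,4) # 460x300
c=crop(s,280,215,55,50,5) #275x250
d=crop(t,250,145,50,50,5) #250x250
im=np.zeros((600,800,3),np.uint8); im[:,:260]=a; im[:300,270:730]=b; im[310:560,270:545]=c; im[310:560,548:798]=d
cv2.imwrite('pics/c1.png',im)
e=crop(s,325,255,85,100,4) # 340x400
f=crop(t,360,175,100,65,4) #400x260
g=crop(t,250,220,80,85,4) #320x340
im=np.zeros((600,800,3),np.uint8); im[:400,:340]=e; im[:260,350:750]=f; im[260:600,350:670]=g
cv2.imwrite('pics/c2.png',im)
E
python3 -m handwheel 2>&1 | head -5
```

```text
invalid input
```

View pics/c1.png

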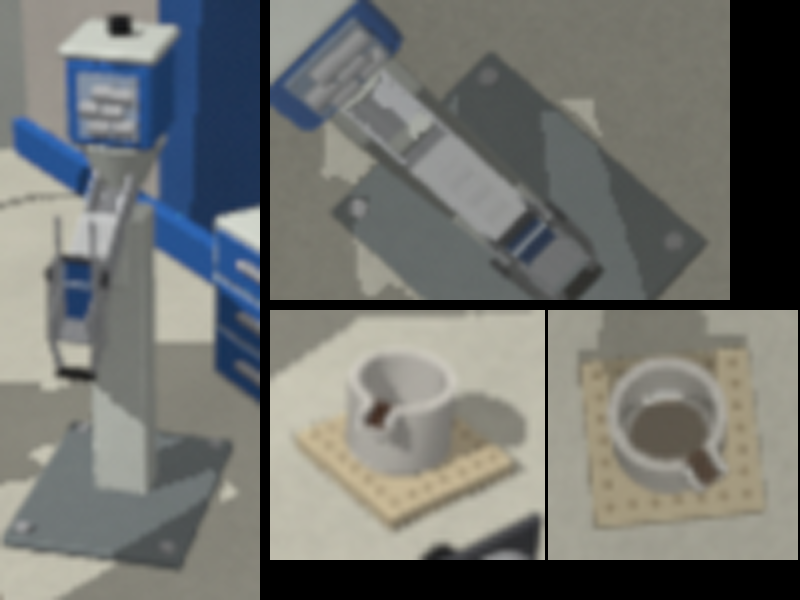

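View pics/c2.png

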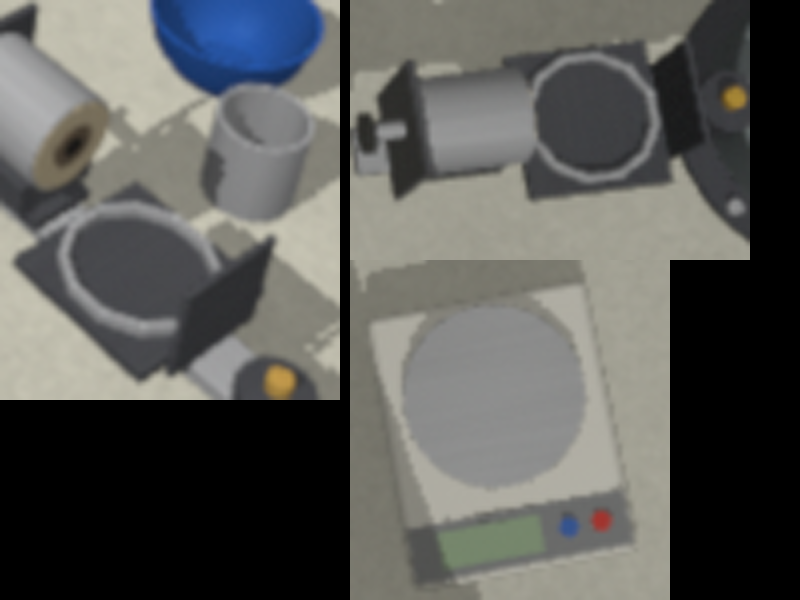

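Crop pixels:

| Item | Picture | Pixels |
|---|---|---|
| Crucible rim centre | c1 | (402,381) side, (667,415) top |
| Crucible lip | c1 | (707,485) top, towards the robot and slightly right |
| Lever bar | c1 | (76,375) side, (583,283) top |
| Seat ring | c2 | (140,267) side, (596,117) top |
| Pan | c2 | (494,397) top |

I'm turning these into positions.

```bash
python3 - <<'E'
from h import *
np.set_printoptions(precision=4,suppress=True)
S=1/1.42857
print('rim top',atz('top',273.8,166,.060),'side',atz('side',306.4,229.2,.060),tri(306.4,229.2,273.8,166))
l=atz('top',281.8,180,.054);print('lip',l)
c=atz('top',273.8,166,.06);d=l-c;print('heading',np.arctan2(d[1],d[0]),np.hypot(*d[:2]))
tc=[(c1[0],c1[1]) for c1 in ((585,362),(745,348),(765,510),(597,525))]
print('tile',[atz('top',250+(x-548)/5,145+(y-310)/5,.012)[:2] for x,y in tc])
print('bar',tri(234,168.75,173.25,200.75),atz('top',173.25,200.75,.174),atz('side',234,168.75,.174))
P=[atz('top',x*S,y*S,.008)[:2] for x,y in((214,206),(290,272),(235,330),(158,260))]
print('base',P); 
for i in range(4):
    e=P[(i+1)%4]-P[i];print(np.hypot(*e),np.arctan2(e[1],e[0]))
print('base side',[atz('side',215+x/4,75+y/4,.008)[:2] for x,y in((72,430),(5,540),(182,568),(232,445))])
print('ring',atz('top',421.5,204.25,.101),atz('side',360,321.75,.101))
a,b=atz('top',379.5,206.5,.137),atz('top',402.5,203.75,.137);print('mould',a,b,np.arctan2(*(a-b)[1::-1]),atz('side',343.25,291.25,.137))
print('pan',atz('top',286,254.25,.05),atz('side',343/1.42857,377/1.42857,.05))
print('hopper lid knob', tri(244,81,87.5,125))
print('pivots side px->', ray('side',227.5,143)[1], ray('side',240.7,144.5)[1])
E
```

```text
rim top [0.6642 0.0684 0.06  ] side [0.6645 0.0677 0.06  ] (array([0.6646, 0.0682, 0.0596]), np.float64(0.5689417825643478))
lip [0.6281 0.0506 0.054 ]
heading -2.6843730095991143 0.040203961839070795
tile [array([0.7113, 0.1099]), array([0.7134, 0.0249]), array([0.6242, 0.0207]), array([0.622 , 0.1085])]
bar (array([0.5634, 0.2941, 0.1743]), np.float64(0.6167690147511714)) [0.5637 0.2941 0.174 ] [0.5634 0.2947 0.174 ]
base [array([0.7633, 0.3951]), array([0.6266, 0.2569]), array([0.5261, 0.3583]), array([0.6655, 0.498 ])]
0.19441097060701554 -2.3507714372259123
0.14269494912893016 2.3517702025749543
0.19736680474942075 0.7867052496220205
0.14194263442197788 -0.810691681141344
base side [array([0.6555, 0.4865]), array([0.5252, 0.3568]), array([0.6259, 0.2491]), array([0.7642, 0.3896])]
ring [ 0.5336 -0.2749  0.101 ] [ 0.5336 -0.2738  0.101 ]
mould [ 0.5277 -0.1663  0.137 ] [ 0.5306 -0.2194  0.137 ] 1.6248026037471206 [ 0.5333 -0.2186  0.137 ]
pan [0.442  0.0528 0.05  ] [0.4428 0.0483 0.05  ]
hopper lid knob (array([0.6576, 0.3905, 0.3881]), np.float64(2.1423815874318364))
pivots side px-> [ 0.4155  0.8403 -0.4125] [ 0.4433  0.8197 -0.4152]
```

Positions check out: bar height is 174 mm from both cameras, and the side and top readings agree within a few mm. The rows only allow turning about z, so I'll test whether reaching up out of range makes the tool lean.

```bash
python3 -m handwheel '[[[15,-50,55,0,1],[30,-100,110,0,1],[45,-150,165,0,1],[60,-200,220,0,1],[70,-240,275,0,1],[70,-240,335,0,1],[70,-240,395,0,1],[70,-240,455,0,1]]]'; python3 -c "
from h import *
s=robot.get_state();print(s['q'].round(3),s['ee_pos'].round(4),R.from_quat(s['orientation']).as_matrix()[:,2].round(3))"
```

```text
clock: 1.2
ee_pos: [0.3234, 0.2771, 0.6285]
orientation: [0.228, 0.974, 0.001, 0.0]
wrist_force: [1.2, 0.8, 1.7]
width: 1.001
grasp_force: 0.0
[ 0.682  0.139  0.766 -0.     2.235 -0.429] [0.3234 0.2771 0.6285] [ 0.001  0.001 -1.   ]
```

```bash
python3 -m handwheel '[[[0,0,60,0,1],[0,0,120,0,1],[0,0,180,0,1],[0,0,240,0,1],[0,0,300,0,1],[0,0,300,0,1]]]'; python3 -c "
from h import *
s=robot.get_state();print(s['q'].round(3),s['ee_pos'].round(4),R.from_quat(s['orientation']).as_matrix()[:,2].round(3))"
```

```text
clock: 1.95
ee_pos: [0.2888, 0.2483, 0.7353]
orientation: [0.227, 0.974, 0.016, 0.012]
wrist_force: [-0.1, -0.6, 0.2]
width: 1.0
grasp_force: 0.0
[ 6.790e-01  2.620e-01  2.150e-01  1.000e-03  2.625e+00 -4.320e-01] [0.2888 0.2483 0.7353] [ 0.031  0.025 -0.999]
```

```bash
python3 -m handwheel '[[[-40,-35,0,0,1],[-80,-70,0,0,1],[-120,-105,0,0,1],[-160,-140,0,0,1],[-160,-140,0,0,1]]]'; python3 -c "
from h import *
s=robot.get_state();print(s['q'].round(3),s['ee_pos'].round(4),R.from_quat(s['orientation']).as_matrix()[:,2].round(3))"
```

```text
clock: 2.58
ee_pos: [0.1254, 0.1058, 0.7361]
orientation: [0.228, 0.973, 0.018, 0.014]
wrist_force: [0.7, 0.2, 0.0]
width: 1.001
grasp_force: 0.0
[ 0.625 -0.146  0.682  0.004  2.56  -0.482] [0.1254 0.1058 0.7361] [ 0.035  0.029 -0.999]
```

The lean persists from call to call, so it can be built up by pushing against the reach limit.

```bash
cat > st.py <<'E'
from h import *
s=robot.get_state();M=R.from_quat(s['orientation']).as_matrix()
print(s['q'].round(3),s['ee_pos'].round(4),'z',M[:,2].round(3),'y',M[:,1].round(3),'tilt',np.degrees(np.arccos(-M[2,2])).round(1))
E
python3 -m handwheel '[[[0,0,60,0,1],[0,0,120,0,1],[0,0,180,0,1],[0,0,240,0,1]]]'; python3 st.py;python3 -m handwheel '[[[0,0,60,0,1],[0,0,120,0,1],[0,0,180,0,1],[0,0,240,0,1]]]'; python3 st.py
```

```text
clock: 3.08
ee_pos: [0.1398, 0.1178, 0.7616]
orientation: [0.227, 0.973, 0.029, 0.023]
wrist_force: [0.4, 0.1, 0.1]
width: 1.002
grasp_force: 0.0
[ 0.634 -0.074  0.517  0.004  2.625 -0.475] [0.1398 0.1178 0.7616] z [ 0.058  0.045 -0.997] y [0.441 0.895 0.066] tilt 4.2
clock: 3.58
ee_pos: [0.1473, 0.1244, 0.7715]
orientation: [0.227, 0.972, 0.044, 0.036]
wrist_force: [0.2, 0.8, 0.5]
width: 1.001
grasp_force: 0.0
[ 0.639 -0.055  0.458  0.003  2.625 -0.47 ] [0.1473 0.1244 0.7715] z [ 0.09   0.069 -0.994] y [0.438 0.893 0.102] tilt 6.5
```

```bash
python3 -m handwheel '[[[0,0,-40,-0.18,1],[0,0,-40,-0.36,1],[0,0,-40,-0.54,1],[0,0,-40,-0.72,1],[0,0,-40,-0.9,1],[0,0,-40,-1.08,1],[0,0,-40,-1.26,1],[0,0,-40,-1.44,1],[0,0,-40,-1.62,1],[0,0,-40,-1.80,1]]]'; python3 st.py;python3 -m handwheel '[[[0,0,0,-0.18,1],[0,0,40,-0.32,1],[0,0,100,-0.32,1],[0,0,160,-0.32,1]]]'; python3 st.py; python3 -m handwheel '[[[0,0,60,0,1]]]'; python3 st.py; python3 -m handwheel '[[[0,0,60,0,1]]]'; python3 st.py;python3 -m handwheel '[[[-45,-38,20,0,1]]]'; python3 st.py
```

```text
clock: 4.82
ee_pos: [0.1472, 0.1245, 0.7315]
orientation: [0.904, 0.424, -0.002, 0.058]
wrist_force: [0.7, 0.3, 0.0]
width: 1.001
grasp_force: 0.0
[ 0.826 -0.074  0.656 -0.205  2.597  1.347] [0.1472 0.1245 0.7315] z [ 0.046 -0.106 -0.993] y [ 0.767 -0.634  0.103] tilt 6.6
clock: 5.32
ee_pos: [0.1602, 0.1189, 0.7429]
orientation: [0.959, 0.279, 0.009, 0.05]
wrist_force: [0.4, -0.7, -0.8]
width: 0.998
grasp_force: 0.0
[ 0.746 -0.046  0.583 -0.2    2.625  1.577] [0.1602 0.1189 0.7429] z [ 0.045 -0.092 -0.995] y [ 0.534 -0.839  0.102] tilt 5.9
clock: 5.45
ee_pos: [0.1669, 0.1163, 0.7509]
orientation: [0.959, 0.28, 0.024, 0.047]
wrist_force: [0.7, 0.2, -0.6]
width: 1.002
grasp_force: 0.0
[ 0.725 -0.038  0.542 -0.213  2.625  1.541] [0.1669 0.1163 0.7509] z [ 0.072 -0.076 -0.995] y [ 0.535 -0.839  0.103] tilt 6.0
clock: 5.58
ee_pos: [0.1723, 0.1128, 0.7597]
orientation: [0.958, 0.281, 0.041, 0.043]
wrist_force: [-0.8, -0.3, 1.1]
width: 0.996
grasp_force: 0.0
[ 0.704 -0.032  0.498 -0.226  2.625  1.506] [0.1723 0.1128 0.7597] z [ 0.102 -0.059 -0.993] y [ 0.534 -0.839  0.104] tilt 6.7
clock: 5.7
ee_pos: [0.1356, 0.0766, 0.7572]
orientation: [0.958, 0.281, 0.043, 0.042]
wrist_force: [0.7, -0.3, 1.7]
width: 0.999
grasp_force: 0.0
[ 0.681 -0.119  0.579 -0.227  2.623  1.48 ] [0.1356 0.0766 0.7572] z [ 0.107 -0.057 -0.993] y [ 0.535 -0.838  0.106] tilt 7.0
```

```bash
python3 -m handwheel '[[[0,0,-20,-0.18,1],[0,0,0,-0.28,1]]]' >/dev/null; python3 st.py; 
python3 -m handwheel '[[[0,0,60,0,1]]]'>/dev/null; python3 st.py
python3 -m handwheel '[[[0,0,60,0,1]]]'>/dev/null; python3 st.py
python3 -m handwheel '[[[0,0,60,0,1]]]'>/dev/null; python3 -m handwheel '[[[0,0,60,0,1]]]'>/dev/null; python3 st.py
python3 -m handwheel '[[[-30,-20,50,0,1]]]'>/dev/null; python3 -m handwheel '[[[-30,-20,50,0,1]]]'; python3 st.py
```

```text
[ 0.7   -0.128  0.612 -0.252  2.625  1.762] [0.1318 0.0721 0.7515] z [ 0.093 -0.082 -0.992] y [ 0.279 -0.955  0.105] tilt 7.1
[ 0.644 -0.109  0.549 -0.259  2.625  1.691] [0.1441 0.0694 0.7627] z [ 0.125 -0.064 -0.99 ] y [ 0.284 -0.954  0.098] tilt 8.1
[ 0.592 -0.095  0.495 -0.264  2.625  1.631] [0.1534 0.0649 0.7725] z [ 0.155 -0.051 -0.987] y [ 0.283 -0.954  0.094] tilt 9.4
[ 0.507 -0.069  0.394 -0.268  2.625  1.535] [0.1684 0.0565 0.7902] z [ 0.215 -0.03  -0.976] y [ 0.283 -0.955  0.092] tilt 12.6
clock: 6.7
ee_pos: [0.1274, 0.0124, 0.7993]
orientation: [0.98, 0.15, 0.13, 0.029]
wrist_force: [0.4, -2.1, 0.3]
width: 1.001
grasp_force: 0.0
[ 0.176 -0.148  0.401 -0.131  2.625  1.321] [0.1274 0.0124 0.7993] z [ 0.263 -0.018 -0.965] y [ 0.286 -0.953  0.096] tilt 15.3
```

```bash
python3 -m handwheel '[[[-10,20,-25,-0.18,1],[-10,40,-25,-0.36,1],[-10,60,-25,-0.54,1]]]' >/dev/null; python3 st.py; 
python3 -m handwheel '[[[0,0,60,0,1]]]'>/dev/null; python3 -m handwheel '[[[0,0,60,0,1]]]'>/dev/null; python3 st.py
python3 -m handwheel '[[[0,0,60,0,1]]]'>/dev/null; python3 -m handwheel '[[[0,0,60,0,1]]]'>/dev/null; python3 st.py
python3 -m handwheel '[[[-20,0,55,0,1]]]'>/dev/null; python3 -m handwheel '[[[-20,0,55,0,1]]]'>/dev/null; python3 st.py
python3 -m handwheel '[[[-20,0,55,0,1]]]'>/dev/null; python3 -m handwheel '[[[-20,0,55,0,1]]]'; python3 st.py
```

```text
[ 0.852 -0.156  0.537 -0.44   2.62   1.965] [0.123  0.05   0.7763] z [ 0.223 -0.067 -0.972] y [ 0.051 -0.995  0.08 ] tilt 13.5
[ 0.517 -0.02   0.214 -0.384  2.624  1.628] [0.1888 0.049  0.8203] z [ 0.337 -0.022 -0.941] y [ 0.085 -0.995  0.053] tilt 19.7
[ 0.63  -0.043  0.215 -0.502  2.625  1.644] [0.1729 0.0416 0.8255] z [ 0.364 -0.029 -0.931] y [ 0.065 -0.996  0.056] tilt 21.4
[ 0.899 -0.079  0.215 -0.733  2.625  1.681] [0.1509 0.03   0.834 ] z [ 0.411 -0.014 -0.911] y [ 0.07  -0.997  0.046] tilt 24.3
clock: 8.07
ee_pos: [0.1427, 0.0162, 0.8394]
orientation: [0.973, 0.042, 0.227, 0.008]
wrist_force: [-1.0, -0.3, 0.0]
width: 1.002
grasp_force: 0.0
[ 1.122 -0.103  0.215 -0.932  2.625  1.699] [0.1427 0.0162 0.8394] z [ 0.442  0.004 -0.897] y [ 0.077 -0.996  0.034] tilt 26.2
```

```bash
python3 -m handwheel '[[[-40,40,0,0,1],[-80,60,0,0,1]]]'>/dev/null; python3 st.py; 
python3 -m handwheel '[[[0,0,60,0,1]]]'>/dev/null; python3 -m handwheel '[[[0,0,60,0,1]]]'>/dev/null; python3 st.py
python3 -m handwheel '[[[0,0,60,0,1]]]'>/dev/null; python3 -m handwheel '[[[0,0,60,0,1]]]'>/dev/null; python3 st.py
python3 -m handwheel '[[[0,0,60,0,1]]]'>/dev/null; python3 -m handwheel '[[[0,0,60,0,1]]]'; python3 st.py
```

```text
[ 1.573 -0.059  0.215 -1.266  2.625  1.832] [0.1467 0.0592 0.8431] z [ 0.471  0.012 -0.882] y [ 0.078 -0.997  0.028] tilt 28.1
[ 1.651 -0.063  0.215 -1.344  2.625  1.825] [0.1461 0.055  0.8451] z [ 0.481  0.017 -0.876] y [ 0.084 -0.996  0.027] tilt 28.8
[ 1.642 -0.071  0.215 -1.344  2.625  1.821] [0.147  0.0484 0.8455] z [ 0.481  0.019 -0.876] y [ 0.079 -0.997  0.021] tilt 28.8
clock: 9.07
ee_pos: [0.1473, 0.0449, 0.8456]
orientation: [0.968, 0.042, 0.248, -0.001]
wrist_force: [1.6, 0.3, 0.6]
width: 1.0
grasp_force: 0.0
[ 1.641 -0.076  0.215 -1.344  2.625  1.816] [0.1473 0.0449 0.8456] z [ 0.481  0.023 -0.877] y [ 0.082 -0.996  0.019] tilt 28.8
```

```bash
python3 -m handwheel '[[[30,-10,-50,0,1],[60,-20,-100,0,1],[100,-30,-140,0,1],[140,-40,-140,0,1],[180,-45,-140,0,1]]]'>/dev/null; python3 st.py; 
python3 -m handwheel '[[[0,0,60,0,1],[0,0,120,0,1],[0,0,180,0,1]]]'>/dev/null;python3 st.py; python3 -m handwheel '[[[0,0,60,0,1]]]'>/dev/null; python3 st.py
python3 -m handwheel '[[[-20,0,60,0,1]]]'>/dev/null; python3 -m handwheel '[[[-20,0,60,0,1]]]'; python3 st.py
```

```text
[ 0.51  -0.206  0.578 -0.382  2.306  1.622] [0.2031 0.0204 0.8052] z [ 0.482 -0.047 -0.875] y [ 0.105 -0.988  0.111] tilt 29.0
[ 0.574 -0.068  0.216 -0.546  2.486  1.489] [0.2026 0.0181 0.8503] z [ 0.506 -0.05  -0.861] y [ 0.102 -0.988  0.118] tilt 30.5
[ 0.663 -0.077  0.215 -0.63   2.472  1.497] [0.2007 0.0154 0.856 ] z [ 0.531 -0.05  -0.846] y [ 0.099 -0.988  0.12 ] tilt 32.2
clock: 10.45
ee_pos: [0.1857, 0.0141, 0.8591]
orientation: [0.956, 0.066, 0.281, 0.048]
wrist_force: [0.0, -0.3, -0.2]
width: 0.999
grasp_force: 0.0
[ 1.118 -0.083  0.215 -1.047  2.507  1.542] [0.1857 0.0141 0.8591] z [ 0.544 -0.055 -0.837] y [ 0.099 -0.987  0.129] tilt 33.1
```

```bash
python3 -m handwheel '[[[40,0,-60,0,1],[80,0,-120,0,1],[120,0,-180,0,1],[160,0,-220,0,1],[180,0,-240,0,1],[180,0,-240,0,1],[180,0,-240,0,1]]]'; python3 st.py
```

```text
clock: 11.32
ee_pos: [0.3664, 0.0153, 0.6159]
orientation: [0.957, 0.066, 0.279, 0.049]
wrist_force: [0.2, 0.6, 0.7]
width: 1.004
grasp_force: 0.0
[ 0.122 -0.313  1.34  -0.122  1.551  1.521] [0.3664 0.0153 0.6159] z [ 0.541 -0.056 -0.839] y [ 0.099 -0.986  0.13 ] tilt 33.0
```

```bash
python3 -m handwheel '[[[-30,0,40,-0.18,1],[-60,0,80,-0.36,1],[-90,0,120,-0.54,1],[-120,0,140,-0.72,1],[-140,0,150,-0.9,1],[-140,0,160,-0.9,1]]]'>/dev/null; python3 st.py
python3 -m handwheel '[[[0,0,60,0,1]]]'>/dev/null; python3 st.py;python3 -m handwheel '[[[0,0,60,0,1]]]'>/dev/null; python3 st.py
python3 -m handwheel '[[[0,0,60,0,1]]]'; python3 st.py
```

```text
[ 0.875 -0.073  0.675 -0.993  2.472  2.38 ] [0.2267 0.0169 0.7788] z [ 0.294 -0.459 -0.838] y [-0.708 -0.694  0.132] tilt 33.1
[ 0.869  0.028  0.405 -1.218  2.538  2.099] [0.2301 0.013  0.8214] z [ 0.299 -0.472 -0.829] y [-0.706 -0.694  0.141] tilt 34.0
[ 0.872  0.094  0.214 -1.345  2.625  1.932] [0.213  0.0201 0.8299] z [ 0.267 -0.431 -0.862] y [-0.704 -0.698  0.131] tilt 30.4
clock: 12.45
ee_pos: [0.2103, 0.0155, 0.8307]
orientation: [0.897, -0.356, 0.211, 0.155]
wrist_force: [-0.4, 0.5, 0.3]
width: 1.0
grasp_force: 0.0
[ 0.867  0.085  0.219 -1.342  2.624  1.929] [0.2103 0.0155 0.8307] z [ 0.268 -0.429 -0.863] y [-0.704 -0.699  0.128] tilt 30.4
```

```bash
python3 -m handwheel '[[[60,0,-20,0,1],[120,0,-40,0,1],[180,0,-60,0,1],[240,0,-80,0,1],[300,0,-100,0,1],[360,0,-120,0,1],[420,0,-140,0,1],[480,0,-160,0,1],[480,0,-160,0,1]]]'>/dev/null; python3 st.py
python3 -m handwheel '[[[60,0,0,0,1],[120,0,0,0,1]]]'>/dev/null; python3 st.py;python3 -m handwheel '[[[60,0,0,0,1]]]'>/dev/null; python3 st.py
python3 -m handwheel '[[[60,0,0,0,1]]]'; python3 st.py
```

```text
[ 0.238  0.532  0.218 -0.595  2.107  2.18 ] [0.6778 0.0096 0.6497] z [ 0.281 -0.428 -0.859] y [-0.704 -0.701  0.119] tilt 30.8
[ 0.207  0.599  0.214 -0.563  1.997  2.203] [0.7464 0.0014 0.6142] z [ 0.324 -0.429 -0.843] y [-0.698 -0.71   0.093] tilt 32.5
[ 0.192  0.637  0.214 -0.55   1.932  2.215] [ 0.7845 -0.0032  0.5924] z [ 0.348 -0.431 -0.833] y [-0.694 -0.716  0.08 ] tilt 33.6
clock: 14.08
ee_pos: [0.8223, -0.0077, 0.5688]
orientation: [0.89, -0.345, 0.264, 0.14]
wrist_force: [0.5, 0.3, -0.4]
width: 1.002
grasp_force: 0.0
[ 0.178  0.676  0.214 -0.539  1.866  2.226] [ 0.8223 -0.0077  0.5688] z [ 0.373 -0.432 -0.822] y [-0.688 -0.723  0.068] tilt 34.8
```

```bash
python3 -m handwheel '[[[10,0,60,0,1]]]'>/dev/null; python3 st.py;python3 -m handwheel '[[[10,0,60,0,1]]]'>/dev/null; python3 st.py;python3 -m handwheel '[[[60,0,20,0,1]]]'>/dev/null; python3 st.py
python3 -m handwheel '[[[60,0,20,0,1]]]'; python3 st.py
```

```text
[ 0.177  0.648  0.221 -0.545  1.867  2.204] [ 0.8093 -0.0124  0.5891] z [ 0.388 -0.434 -0.813] y [-0.679 -0.731  0.067] tilt 35.6
[ 0.178  0.601  0.214 -0.556  1.865  2.183] [ 0.7878 -0.0188  0.6304] z [ 0.43  -0.436 -0.791] y [-0.673 -0.738  0.04 ] tilt 37.8
[ 0.166  0.618  0.214 -0.548  1.801  2.189] [ 0.8147 -0.0245  0.627 ] z [ 0.47  -0.435 -0.768] y [-0.665 -0.747  0.017] tilt 39.8
clock: 14.58
ee_pos: [0.848, -0.029, 0.6118]
orientation: [0.877, -0.326, 0.33, 0.125]
wrist_force: [0.5, -0.2, -0.6]
width: 1.002
grasp_force: 0.0
[ 0.154  0.649  0.214 -0.539  1.736  2.194] [ 0.848  -0.029   0.6118] z [ 0.497 -0.435 -0.751] y [-0.654 -0.756  0.005] tilt 41.4
```

The lean is now 41° with the closing line level. Next I go over the crucible.

```bash
python3 -m handwheel '[[[-30,15,-50,0.18,1],[-60,30,-100,0.36,1],[-90,45,-150,0.54,1],[-120,60,-200,0.72,1],[-140,80,-250,0.9,1],[-160,100,-300,1.08,1],[-172,103,-360,1.18,1],[-172,103,-415,1.18,1],[-172,103,-450,1.18,1],[-172,103,-450,1.18,1]]]'; python3 st.py; python3 - <<'E'
from h import *
s=eyes.camera('side');t=eyes.camera('top')
im=np.zeros((500,800,3),np.uint8)
im[:,:400]=crop(s,260,155,80,100,5);im[:,400:]=crop(t,240,110,80,100,5);cv2.imwrite('pics/a1.png',im)
E
```

```text
clock: 15.82
ee_pos: [0.6837, 0.0728, 0.1727]
orientation: [0.909, 0.22, 0.347, -0.072]
wrist_force: [0.6, 1.3, -0.0]
width: 0.999
grasp_force: 0.0
[-0.071  0.299  1.952  0.98   0.403  0.198] [0.6837 0.0728 0.1727] z [ 0.599  0.284 -0.748] y [ 0.45  -0.893  0.021] tilt 41.6
```

View pics/a1.png

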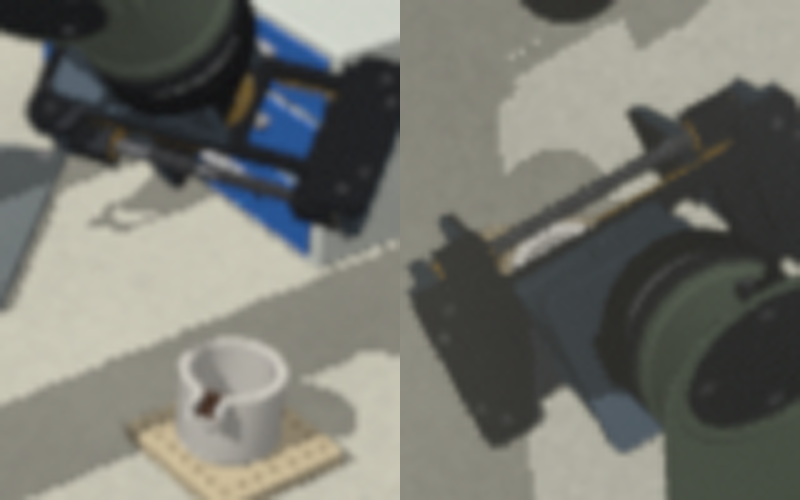

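The crucible is undisturbed at side crop (232,390) and the gripper is leaning above it. I'll let it settle before descending.

```bash
python3 -m handwheel '[[[0,0,0,0,1],[0,0,0,0,1]]]'; python3 st.py
```

```text
clock: 16.18
ee_pos: [0.6849, 0.0733, 0.1726]
orientation: [0.909, 0.219, 0.346, -0.074]
wrist_force: [-0.7, -0.4, 0.6]
width: 1.0
grasp_force: 0.0
[-0.07   0.302  1.947  0.971  0.407  0.21 ] [0.6849 0.0733 0.1726] z [ 0.597  0.286 -0.75 ] y [ 0.45  -0.893  0.018] tilt 41.4
```

```bash
python3 -m handwheel '[[[-9,0,-30,0.01,1],[-9,0,-70,0.02,1],[-9,0,-105,0.02,1],[-9,0,-130,0.02,1],[-9,0,-141,0.02,1],[-9,0,-141,0.02,1],[-9,0,-141,0.02,1]]]'; python3 st.py
```

```text
clock: 17.05
ee_pos: [0.6746, 0.0734, 0.0278]
orientation: [0.908, 0.228, 0.343, -0.078]
wrist_force: [0.8, 0.5, 0.2]
width: 0.999
grasp_force: 0.0
[-0.08   0.517  2.104  1.886  0.37  -0.791] [0.6746 0.0734 0.0278] z [ 0.587  0.298 -0.753] y [ 0.468 -0.884  0.015] tilt 41.2
```

```bash
python3 -m handwheel '[[[0,0,3,0,1],[0,0,3,0,0.6],[0,0,3,0,0.6],[0,0,3,0,0.5],[0,0,3,0,0.4],[0,0,3,0,0.4]]]' 25; python3 st.py
```

```text
clock: 17.8
ee_pos: [0.6727, 0.0734, 0.0283]
orientation: [0.909, 0.228, 0.341, -0.078]
wrist_force: [-0.9, -0.8, 1.0]
width: 0.656
grasp_force: 25.0
[-0.08   0.514  2.104  1.869  0.367 -0.773] [0.6727 0.0734 0.0283] z [ 0.583  0.298 -0.756] y [ 0.468 -0.884  0.013] tilt 40.9
```

Gripped: the opening is 59.7 mm, matching the 60 mm wall. Lift and carry to in front of the dispenser.

```bash
python3 -m handwheel '[[[0,0,20,0,0.4],[0,0,60,0,0.4],[-10,0,110,0,0.4],[-50,30,140,0,0.4],[-90,60,140,0.1,0.4],[-130,95,140,0.2,0.4],[-165,130,135,0.31,0.4],[-180,155,130,0.31,0.4],[-180,160,130,0.31,0.4],[-180,160,130,0.31,0.4]]]'; python3 st.py
```

```text
clock: 19.05
ee_pos: [0.4932, 0.2334, 0.1584]
orientation: [0.863, 0.366, 0.325, -0.13]
wrist_force: [-0.9, -0.5, -1.2]
width: 0.657
grasp_force: 24.9
[ 0.196  0.122  2.245  1.206  0.398 -0.093] [0.4932 0.2334 0.1584] z [ 0.465  0.461 -0.756] y [ 0.715 -0.699  0.014] tilt 40.9
```

```bash
python3 -m handwheel '[[[10,0,-1,0,0.4],[25,15,-1,0,0.4],[40,30,-1,0,0.4],[43,34,-1,0,0.4],[43,34,-1,0,0.4]]]'; python3 st.py; python3 - <<'E'
from h import *
s=eyes.camera('side');t=eyes.camera('top')
im=np.zeros((480,800,3),np.uint8)
im[:,:360]=crop(s,200,110,60,80,6);im[:,360:]=crop(t,130,155,73,80,6)[:,:440][:,:438] if 0 else cv2.resize(crop(t,130,155,73,80,6),(440,480));cv2.imwrite('pics/b1.png',im)
E
```

```text
clock: 19.68
ee_pos: [0.5361, 0.2669, 0.157]
orientation: [0.863, 0.365, 0.324, -0.13]
wrist_force: [-0.2, -0.6, -1.4]
width: 0.659
grasp_force: 24.9
[0.258 0.197 2.149 1.16  0.365 0.006] [0.5361 0.2669 0.157 ] z [ 0.465  0.461 -0.756] y [ 0.715 -0.699  0.013] tilt 40.9
```

View pics/b1.png

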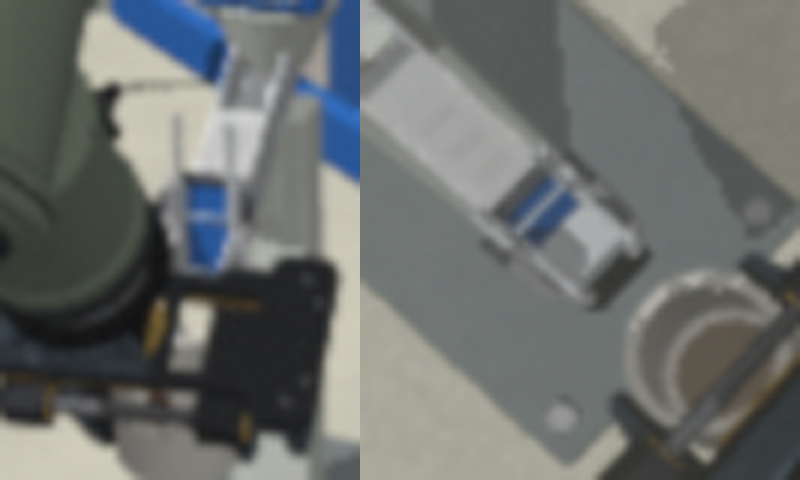

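Top crop: the bar is at (620,278) and the rim centre near (708,350), in line with the chute axis. Advance and press.

```bash
python3 -m handwheel '[[[7,7,0,0,0.4],[12,12,0,0,0.4],[17,17,0,0,0.4],[21,21,0,0,0.4],[24,24,0,0,0.4],[26,26,0,0,0.4],[26,26,0,0,0.4]]]' 35; python3 st.py; python3 - <<'E'
from h import *
t=eyes.camera('top')
cv2.imwrite('pics/b2.png',crop(t,130,155,80,80,6))
E
```

```text
clock: 20.65
ee_pos: [0.5613, 0.2934, 0.1568]
orientation: [0.863, 0.366, 0.324, -0.13]
wrist_force: [-2.5, -3.7, -2.9]
width: 0.658
grasp_force: 34.9
[0.302 0.242 2.084 1.103 0.346 0.098] [0.5613 0.2934 0.1568] z [ 0.464  0.462 -0.756] y [ 0.715 -0.699  0.012] tilt 40.9
```

View pics/b2.png

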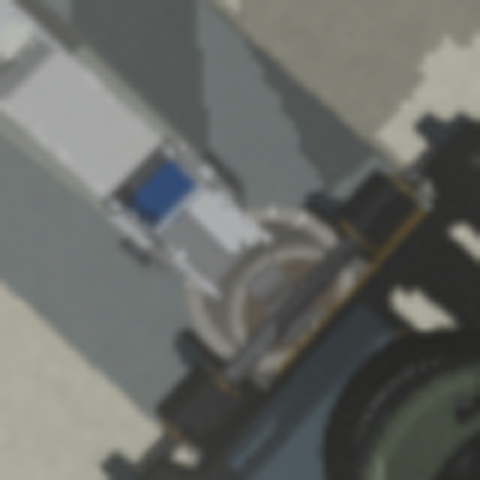

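The crucible's rim is in place below the mouth at about (280,265) and the blue gate is partly lifted. I'll press a little further and hold.

```bash
python3 -m handwheel '[[[2,1,0,0,0.4],[3,2,0,0,0.4],[4,3,0,0,0.4],[4,3,0,0,0.4],[4,3,0,0,0.4],[4,3,0,0,0.4],[4,3,0,0,0.4],[4,3,0,0,0.4]]]'; python3 st.py; python3 - <<'E'
from h import *
t=eyes.camera('top');s=eyes.camera('side')
im=np.zeros((480,800,3),np.uint8)
im[:,:480]=crop(t,130,155,80,80,6);im[:,480:]=crop(s,205,110,53,80,6)[:,:320];cv2.imwrite('pics/b3.png',im)
E
```

```text
clock: 21.7
ee_pos: [0.5637, 0.2957, 0.1567]
orientation: [0.863, 0.366, 0.323, -0.13]
wrist_force: [-11.9, -11.6, 3.1]
width: 0.654
grasp_force: 35.0
[0.305 0.247 2.076 1.093 0.346 0.111] [0.5637 0.2957 0.1567] z [ 0.463  0.462 -0.757] y [ 0.716 -0.698  0.012] tilt 40.8Traceback (most recent call last):
  File "<stdin>", line 4, in <module>
ValueError: could not broadcast input array from shape (480,318,3) into shape (480,320,3)
```

```bash
python3 -m handwheel '[[[-1,-1,0,0,0.4],[-1,-1,0,0,0.4],[-1,-1,0,0,0.4],[-1,-1,0,0,0.4],[-1,-1,0,0,0.4],[-1,-1,0,0,0.4]]]'; python3 st.py; python3 - <<'E'
from h import *
t=eyes.camera('top');s=eyes.camera('side')
im=np.zeros((480,800,3),np.uint8)
im[:,:480]=crop(t,130,155,80,80,6);im[:,480:]=cv2.resize(crop(s,205,110,53,80,6),(320,480));cv2.imwrite('pics/b3.png',im)
E
```

```text
clock: 22.55
ee_pos: [0.5635, 0.2955, 0.1569]
orientation: [0.863, 0.366, 0.324, -0.131]
wrist_force: [-6.5, -4.4, -1.8]
width: 0.657
grasp_force: 35.0
[0.304 0.246 2.077 1.096 0.347 0.107] [0.5635 0.2955 0.1569] z [ 0.463  0.462 -0.756] y [ 0.716 -0.698  0.012] tilt 40.9
```

View pics/b3.png

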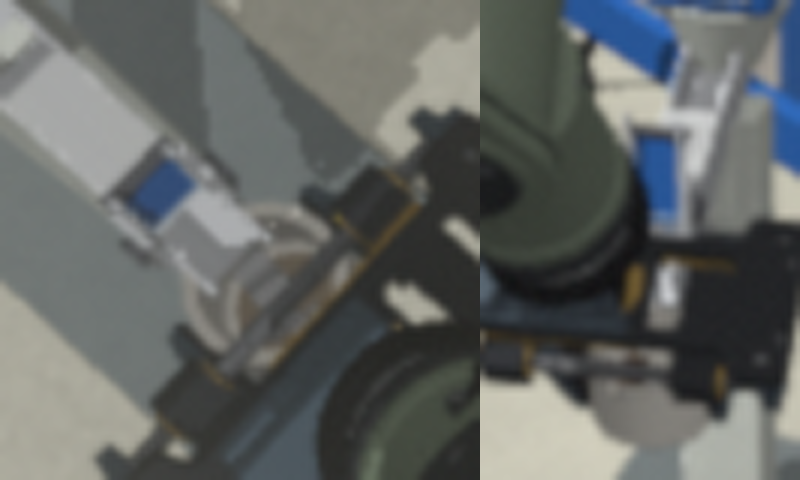

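The gate is fully raised in the side crop at (655,175). I'll hold a little longer, then back off and look into the bore.

```bash
python3 -m handwheel '[[[0,0,0,0,0.4],[0,0,0,0,0.4],[0,0,0,0,0.4],[0,0,0,0,0.4],[0,0,0,0,0.4],[0,0,0,0,0.4],[0,0,0,0,0.4],[0,0,0,0,0.4]]]'; python3 -m handwheel '[[[-6,-6,0,0,0.4],[-14,-14,0,0,0.4],[-24,-24,0,0,0.4],[-34,-34,0,0,0.4],[-44,-44,0,0,0.4],[-44,-44,0,0,0.4],[-44,-44,0,0,0.4]]]'; python3 - <<'E'
from h import *
from h import robot
t=eyes.camera('top');t2=crop(t,135,155,110,110,6)
im=np.zeros((600,800,3),np.uint8);im[:,:480]=crop(t,130,155,80,100,6)
im[:160,480:800]=crop(cv2.imread('pics/c1.png')[:,:,::-1],420,140,160,80,2)
im[200:520,480:800]=crop(t,140,165,40,40,8)
cv2.imwrite('pics/b4.png',im)
E
```

```text
clock: 23.65
ee_pos: [0.5635, 0.2955, 0.1569]
orientation: [0.863, 0.366, 0.324, -0.131]
wrist_force: [-6.4, -5.1, -1.8]
width: 0.657
grasp_force: 35.0
clock: 24.52
ee_pos: [0.5212, 0.2513, 0.1577]
orientation: [0.863, 0.365, 0.325, -0.13]
wrist_force: [-0.1, -0.8, -1.3]
width: 0.66
grasp_force: 34.9
```

View pics/b4.png

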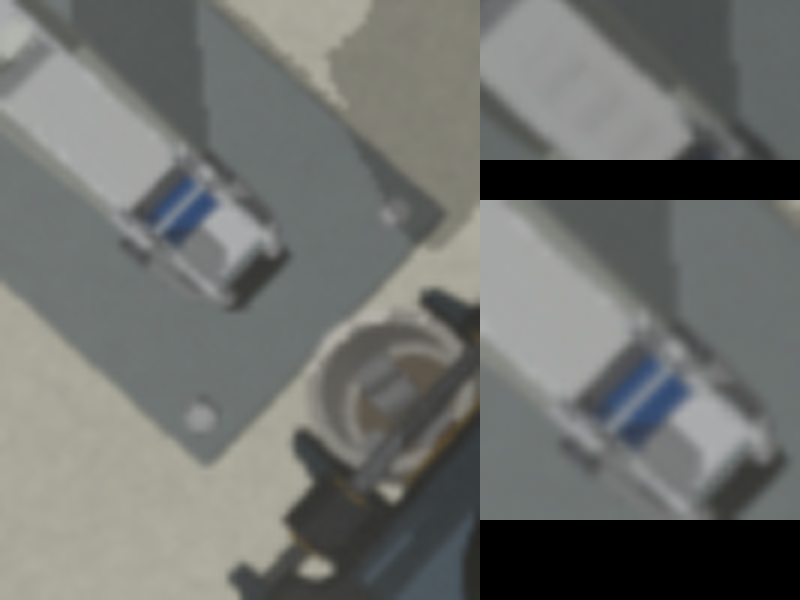

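Before, the clear cover showed ingot stripes (top-right inset). Now it is plain, and the ingots lie in the bore at about (385,385), so the chute is empty. Before choosing headings for the regrasp, I'll check wrist joint limits with a small fitted arm model.

```bash
cat > kin.py <<'E'
from h import *
from scipy.optimize import least_squares
D=[([.682,.139,.766,0,2.235,-.429],[.3234,.2771,.6285]),([.625,-.146,.682,.004,2.56,-.482],[.1254,.1058,.7361]),([.122,-.313,1.34,-.122,1.551,1.521],[.3664,.0153,.6159]),([-.07,.302,1.947,.971,.407,.21],[.6849,.0733,.1726]),([-.08,.514,2.104,1.869,.367,-.773],[.6727,.0734,.0283]),([.304,.246,2.077,1.096,.347,.107],[.5635,.2955,.1569]),([.196,.122,2.245,1.206,.398,-.093],[.4932,.2334,.1584]),([1.092,.32,1.5655,0,1.2574,-.02],[.2545,.5151,.2132])]
def rot(q): return R.from_euler('ZYZYZ',[0]*5) if 0 else R.from_euler('ZYZ',[q[0],q[1]+q[2],q[3]])*R.from_euler('YZ',[q[4],q[5]])
def fk(q,p):
    h,a1,a2,a3,e3,L=p; s=q[1]+q[2]
    r=a1+a2*np.sin(q[1])+a3*np.sin(s)+e3*np.cos(s); z=h+a2*np.cos(q[1])+a3*np.cos(s)-e3*np.sin(s)
    M=rot(q).as_matrix(); return np.array([r*np.cos(q[0]),r*np.sin(q[0]),z])+L*M[:,2],M
f=least_squares(lambda p:np.concatenate([fk(q,p)[0]-x for q,x in D]),[.3,0,.4,.4,0,.25]); P=f.x
if __name__=='__main__':
    np.set_printoptions(precision=3,suppress=True)
    print(P,abs(f.fun).max()); s=robot.get_state(); x,M=fk(s['q'],P);M0=R.from_quat(s['orientation']).as_matrix()
    print(x-s['ee_pos'],M0.T@M); C=M.T@M0
    lo=np.array([-3.11,-.84,.21,-1.34,.05,-2.56]);hi=np.array([3.11,2.01,2.61,4.49,2.63,2.56])
    q=np.array(s['q'])
    ph0=np.arctan2(M0[1,2],M0[0,2]);off=-.0098
    def go(axis,zb,ph,q):
        T=R.from_euler('z',ph-ph0).as_matrix()@M0
        tgt=np.array([axis[0]+.0098*np.cos(ph),axis[1]+.0098*np.sin(ph),zb+.0163])
        g=lambda q:(lambda xm:np.concatenate([(xm[0]-tgt)*5,(xm[1]@C-T).ravel()]))(fk(q,P))
        r=least_squares(g,np.clip(q,lo+1e-3,hi-1e-3),bounds=(lo,hi)); return r.x,abs(r.fun).max()
    for ph in list(np.arange(.785,.3,-.12)): 
        q,e=go((.442,.052),.12,ph,q);print('place',round(ph,2),q,round(e,4))
    for ph in np.arange(.3,4.2,.3):
        q,e=go((.442,.052),.15,ph,q);print('turn',round(ph,2),q,round(e,4))
    for k in np.linspace(0,1,5):
        a=np.array((.442,.052))*(1-k)+k*np.array((.5336,-.2745));q,e=go(a,.18,3.9*(1-k)+1.6*k,q);print('seat',q,round(e,4))
E
python3 kin.py
```

```text
[ 0.149 -0.01   0.608  0.42   0.034  0.356] 0.01342441601960923
[ 0.    -0.005  0.001] [[ 0.  1. -0.]
 [-1.  0.  0.]
 [ 0.  0.  1.]]
place 0.78 [-0.357  0.124  2.336  1.154  0.71  -0.518] 0.0
place 0.66 [-0.312  0.091  2.378  1.245  0.611 -0.47 ] 0.0
place 0.55 [-0.249  0.06   2.415  1.349  0.5   -0.423] 0.0
place 0.43 [-0.166  0.034  2.445  1.472  0.376 -0.384] 0.0
place 0.31 [-0.066  0.014  2.466  1.645  0.24  -0.382] 0.0
turn 0.3 [-0.061 -0.055  2.412  1.165  0.255  0.12 ] 0.0
turn 0.6 [-0.28   0.011  2.349  1.135  0.591 -0.249] 0.0
turn 0.9 [-0.385  0.103  2.246  0.995  0.848 -0.444] 0.0
turn 1.2 [-0.408  0.197  2.121  0.854  1.053 -0.587] 0.0
turn 1.5 [-0.381  0.285  1.988  0.724  1.229 -0.71 ] 0.0
turn 1.8 [-0.324  0.365  1.858  0.604  1.385 -0.832] 0.0
turn 2.1 [-0.249  0.434  1.738  0.487  1.523 -0.962] 0.0
turn 2.4 [-0.162  0.49   1.636  0.368  1.639 -1.105] 0.0
turn 2.7 [-0.067  0.532  1.559  0.245  1.726 -1.264] 0.0
turn 3.0 [ 0.031  0.556  1.512  0.115  1.78  -1.436] 0.0
turn 3.3 [ 0.131  0.563  1.499 -0.018  1.794 -1.616] 0.0
turn 3.6 [ 0.231  0.551  1.521 -0.152  1.769 -1.794] 0.0
turn 3.9 [ 0.328  0.522  1.577 -0.28   1.705 -1.963] 0.0
turn 4.2 [ 0.421  0.476  1.662 -0.401  1.609 -2.118] 0.0
seat [ 0.328  0.495  1.542 -0.283  1.765 -1.981] 0.0
seat [ 0.016  0.561  1.42  -0.114  1.867 -1.751] 0.0
seat [-0.276  0.616  1.316  0.081  1.92  -1.476] 0.0
seat [-0.534  0.645  1.26   0.294  1.891 -1.16 ] 0.0
seat [-0.745  0.636  1.278  0.497  1.749 -0.837] 0.0
```

```bash
python3 -m handwheel '[[[-8,-20,0,0,0.4],[-18,-50,0,-0.05,0.4],[-30,-85,0,-0.12,0.4],[-42,-120,0,-0.2,0.4],[-54,-155,-5,-0.28,0.4],[-64,-180,-20,-0.33,0.4],[-70,-195,-40,-0.335,0.4],[-70,-195,-60,-0.335,0.4],[-70,-195,-60,-0.335,0.4],[-70,-195,-60,-0.335,0.4]]]'; python3 st.py
```

```text
clock: 25.82
ee_pos: [0.4516, 0.0565, 0.098]
orientation: [0.911, 0.217, 0.342, -0.074]
wrist_force: [-0.0, 0.4, -2.6]
width: 0.656
grasp_force: 34.9
[-0.196  0.125  2.506  1.793  0.415 -0.777] [0.4516 0.0565 0.098 ] z [ 0.591  0.283 -0.755] y [ 0.446 -0.895  0.014] tilt 41.0
```

```bash
python3 -m handwheel '[[[-1,0,-12,0,0.4],[-1,0,-22,0,0.4],[-1,0,-28,0,0.4],[-1,0,-30,0,0.4],[-1,0,-31,0,0.4],[-1,0,-31,0,0.4]]]'; python3 st.py
```

```text
clock: 26.58
ee_pos: [0.4501, 0.0564, 0.0668]
orientation: [0.911, 0.217, 0.342, -0.074]
wrist_force: [0.1, -0.5, -1.8]
width: 0.656
grasp_force: 34.9
[-0.197  0.217  2.556  2.075  0.466 -1.089] [0.4501 0.0564 0.0668] z [ 0.591  0.283 -0.755] y [ 0.446 -0.895  0.013] tilt 41.0
```

```bash
python3 -m handwheel '[[[0,0,-1,0,0.4],[0,0,-1,0,0.4]]]'; python3 -m handwheel '[[[0,0,-1,0,0.4],[0,0,-1,0,0.4]]]'
```

```text
clock: 26.82
ee_pos: [0.4504, 0.0566, 0.0663]
orientation: [0.911, 0.216, 0.343, -0.074]
wrist_force: [-3.4, -1.1, 5.2]
width: 0.656
grasp_force: 35.0
clock: 27.08
ee_pos: [0.4509, 0.0568, 0.0663]
orientation: [0.911, 0.216, 0.344, -0.075]
wrist_force: [-6.5, -2.6, 12.8]
width: 0.659
grasp_force: 35.0
```

Contact with the pan. Release, lift clear, and turn round for the regrasp.

```bash
python3 -m handwheel '[[[0,0,0,0,0.7],[0,0,0,0,1],[0,0,0,0,1],[0,0,0,0,1],[0,0,15,0,1],[0,0,50,0,1],[0,0,90,0,1],[0,0,120,0.1,1],[0,0,120,0.28,1],[0,0,120,0.46,1]]]'; python3 - <<'E'
from h import *
t=eyes.camera('top');s=eyes.camera('side')
cv2.imwrite('pics/p_top.png',t[:,:,::-1]);cv2.imwrite('pics/p_side.png',s[:,:,::-1])
E
python3 -m handwheel '[[[0,0,0,0.18,1],[0,0,0,0.36,1],[0,0,0,0.54,1],[0,0,0,0.72,1],[0,0,0,0.9,1],[0,0,0,1.08,1],[0,0,0,1.26,1],[0,0,0,1.44,1],[0,0,0,1.62,1],[0,0,0,1.8,1]]]'; python3 st.py;python3 - <<'E'
from h import *
t=eyes.camera('top');s=eyes.camera('side')
cv2.imwrite('pics/p_top2.png',t[:,:,::-1]);cv2.imwrite('pics/p_side2.png',s[:,:,::-1])
im=np.zeros((560,800,3),np.uint8)
im[:280,:400]=crop(t,245,215,100,70,4);im[:280,400:]=crop(s,185,225,100,70,4)
t=cv2.imread('pics/p_top.png')[:,:,::-1];s=cv2.imread('pics/p_side.png')[:,:,::-1]
im[280:,:400]=crop(t,245,215,100,70,4);im[280:,400:]=crop(s,185,225,100,70,4)
cv2.imwrite('pics/p.png',im)
E
```

```text
clock: 28.32
ee_pos: [0.4497, 0.0559, 0.186]
orientation: [0.839, 0.417, 0.317, -0.148]
wrist_force: [1.4, -0.1, -0.5]
width: 1.004
grasp_force: 0.0
clock: 29.68
ee_pos: [0.4492, 0.0574, 0.1835]
orientation: [0.196, 0.916, 0.079, -0.341]
wrist_force: [-0.7, -0.2, -0.5]
width: 0.998
grasp_force: 0.0
[-0.074  0.517  1.541  0.241  1.759 -1.261] [0.4492 0.0574 0.1835] z [-0.593  0.279 -0.755] y [0.413 0.91  0.012] tilt 41.0
```

View pics/p.png

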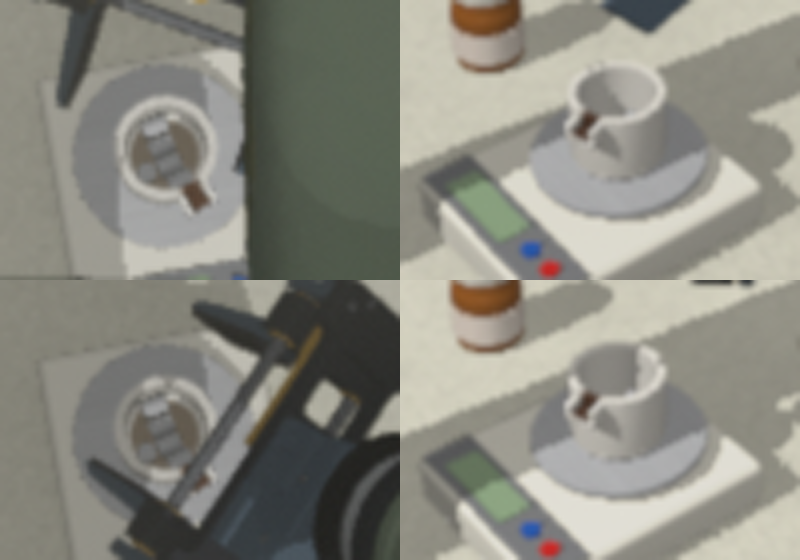

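The crucible stands upright on the pan with the ingots in it. The rim centre is at (166,147) and the lip at (200,197) in the top crop, with the rim at (617,106) in the side crop.

```bash
python3 - <<'E'
from h import *
c=atz('top',286.5,251.75,.098);l=atz('top',295,264.3,.092);c2=atz('side',239.25,251.5,.098)
print(c,c2,np.arctan2(*(l-c)[1::-1])+2*np.pi,np.hypot(*(l-c)[:2]))
# caster heading: mould/cradle plate edges in top crop c2 (cradle plate z~.095)
f=lambda x,y,z:atz('top',360+(x-350)/4,175+y/4,z)[:2]
for a,b in(((645,42),(503,58)),((672,180),(530,198))):
    d=f(*b,.095)-f(*a,.095);print('edge',np.arctan2(d[1],d[0]),np.hypot(*d))
for a,b in(((520,70),(428,80)),((535,162),(432,173))):
    d=f(*b,.14)-f(*a,.14);print('mould edge',np.arctan2(d[1],d[0]))
d=atz('top',379.5,206.5,.137)-np.array([.5336,-.2745,0]);print(np.arctan2(d[1],d[0]))
# knob / counterweight from top0: base axis(717,272)@~.15?, brass (785,270)
r=f(596,117,.101);
for z in (.13,.16): 
    e=atz('top',717/1.42857,274/1.42857,z);print('axis',e,np.hypot(*(e[:2]-r)),np.arctan2(*(r-e[:2])[::-1]))
E
```

```text
[0.4429836 0.051869  0.098    ] [0.43771756 0.04056663 0.098     ] 3.680164342681029 0.034681050280208986
edge 1.6187046923897628 0.0864644301015366
edge 1.630738507963575 0.08521980405790804
mould edge 1.6145284530534503
mould edge 1.611478506757328
1.6248315160656404
axis [ 0.54475257 -0.45436421  0.13      ] 0.17983994699331662 1.6330251474753241
axis [ 0.53838741 -0.43822944  0.16      ] 0.16342814131812192 1.6002866429193383
```

```bash
python3 - <<'E'
from h import *
def an(name,fn,box,z,sc=1.):
    im=cv2.imread(fn).astype(int);x,y,w,h=box;c=im[y:y+h,x:x+w];b,g,r=c[...,0],c[...,1],c[...,2]
    m=(r-b>25)&(r<130)&(g<90); v,u=np.nonzero(m); 
    p=np.array([atz(name,(i+x)/sc,(j+y)/sc,z) for i,j in zip(u,v)]); return p.mean(0) if len(p) else None,len(p)
l,n=an('top','pics/p_top2.png',(285,250,20,22),.094);c=np.array([.4425,.0520,0])
print(l,n,np.arctan2(*(l-c)[1::-1])+2*np.pi,np.hypot(*(l-c)[:2]))
l,n=an('side','pics/p_side2.png',(222,246,16,20),.090);print(l,n,np.arctan2(*(l-c)[1::-1])+2*np.pi,np.hypot(*(l-c)[:2]))
l,n=an('top','pics/top0.png',(392,238,20,24),.056,1.42857);c=np.array([.6643,.0682,0])
print(l,n,np.arctan2(*(l-c)[1::-1])+2*np.pi,np.hypot(*(l-c)[:2]))
l,n=an('side','pics/side0.png',(420,325,24,20),.052,1.42857);print(l,n,np.arctan2(*(l-c)[1::-1])+2*np.pi,np.hypot(*(l-c)[:2]))
E
```

```text
[0.41568334 0.0379604  0.094     ] 18 3.623894615629175 0.030269518447265005
[0.41874144 0.04647813 0.09      ] 8 3.3699544401958494 0.024391809188131327Traceback (most recent call last):
  File "<stdin>", line 10, in <module>
TypeError: unsupported operand type(s) for -: 'NoneType' and 'float'
```

```bash
python3 -m handwheel '[[[-5,-3,0,0.18,1],[-10,-6,0,0.36,1],[-15,-9,0,0.54,1],[-18,-11,0,0.72,1],[-18,-11,0,0.905,1],[-18,-11,-40,0.905,1],[-18,-11,-70,0.905,1],[-18,-11,-70,0.905,1]]]'; python3 st.py
```

```text
clock: 30.78
ee_pos: [0.4294, 0.0451, 0.1131]
orientation: [-0.221, 0.91, -0.076, -0.343]
wrist_force: [0.0, -0.6, -0.2]
width: 1.001
grasp_force: 0.0
[ 0.205  0.58   1.631 -0.164  1.632 -1.792] [0.4294 0.0451 0.1131] z [-0.591 -0.29  -0.753] y [-0.454  0.891  0.014] tilt 41.2
```

Aligned to heading 3.60. Descend the last 44 mm and close.

```bash
python3 -m handwheel '[[[2,1,-20,0,1],[2,1,-36,0,1],[2,1,-44,0,1],[2,1,-44,0,1],[2,1,-44,0,0.7],[2,1,-44,0,0.6],[2,1,-44,0,0.4],[2,1,-44,0,0.4],[2,1,-44,0,0.4]]]' 30; python3 st.py
```

```text
clock: 31.9
ee_pos: [0.4337, 0.0466, 0.0706]
orientation: [-0.222, 0.91, -0.076, -0.341]
wrist_force: [-0.1, 1.6, 2.3]
width: 0.661
grasp_force: 29.9
[ 0.207  0.632  1.657 -0.164  1.551 -1.78 ] [0.4337 0.0466 0.0706] z [-0.587 -0.29  -0.756] y [-0.457  0.889  0.013] tilt 40.9
```

```bash
python3 -m handwheel '[[[0,0,15,0,0.4],[0,0,45,0,0.4],[0,0,85,-0.08,0.4],[0,-10,120,-0.25,0.4],[5,-35,145,-0.43,0.4],[15,-70,150,-0.61,0.4],[25,-105,150,-0.79,0.4],[40,-140,150,-0.97,0.4],[50,-175,150,-1.15,0.4],[60,-205,150,-1.33,0.4]]]' ; python3 st.py
```

```text
clock: 33.15
ee_pos: [0.494, -0.1607, 0.2204]
orientation: [0.389, 0.852, 0.151, -0.315]
wrist_force: [0.2, 0.7, -2.8]
width: 0.657
grasp_force: 29.9
[-0.495  0.588  1.311  0.261  1.908 -1.207] [ 0.494  -0.1607  0.2204] z [-0.419  0.502 -0.756] y [0.759 0.651 0.012] tilt 40.9
```

```bash
python3 -m handwheel '[[[5,-30,0,-0.15,0.4],[15,-60,0,-0.33,0.4],[25,-85,0,-0.51,0.4],[34,-100,0,-0.62,0.4],[38,-105,0,-0.66,0.4],[38,-105,0,-0.66,0.4],[38,-105,0,-0.66,0.4]]]' ; python3 st.py
```

```text
clock: 34.02
ee_pos: [0.5318, -0.2627, 0.2205]
orientation: [0.641, 0.683, 0.244, -0.25]
wrist_force: [-0.1, 0.5, -2.2]
width: 0.656
grasp_force: 29.9
[-0.744  0.605  1.281  0.492  1.779 -0.834] [ 0.5318 -0.2627  0.2205] z [-0.028  0.655 -0.755] y [0.998 0.058 0.013] tilt 40.9
```

```bash
python3 -m handwheel '[[[1.5,-1.5,-30,0,0.4],[1.5,-1.5,-60,0,0.4],[1.5,-1.5,-82,0,0.4],[1.5,-1.5,-94,0,0.4],[1.5,-1.5,-94,0,0.4],[1.5,-1.5,-94,0,0.4]]]' ; python3 st.py; python3 -c "
from h import *
cv2.imwrite('pics/s1.png',eyes.camera('side')[:,:,::-1]);cv2.imwrite('pics/t1.png',eyes.camera('top')[:,:,::-1])
from h import *
for fn,nm in(('pics/s1.png','side'),('pics/t1.png','top')):
    im=cv2.imread(fn).astype(int);b,g,r=im[...,0],im[...,1],im[...,2]
    u,v=proj(nm,(.532,-.24,.145)).astype(int);m=np.zeros(b.shape,bool);m[v-9:v+10,u-9:u+10]=1
    m&=(r-b>20)&(r<130)&(g<95);y,x=np.nonzero(m);print(nm,u,v,len(x),x.mean() if len(x) else 0,y.mean() if len(x) else 0, atz(nm,x.mean(),y.mean(),.148) if len(x) else 0)
"
```

```text
clock: 34.78
ee_pos: [0.5337, -0.2654, 0.1273]
orientation: [0.642, 0.683, 0.245, -0.249]
wrist_force: [-0.4, -0.9, -2.0]
width: 0.657
grasp_force: 29.9
[-0.745  0.68   1.384  0.482  1.62  -0.919] [ 0.5337 -0.2654  0.1273] z [-0.026  0.654 -0.756] y [0.998 0.056 0.014] tilt 40.9
side 350 295 33 348.24242424242425 292.1515151515151 [ 0.53159989 -0.2330157   0.148     ]
top 412 201 23 415.4347826086956 200.7826086956522 [ 0.53329954 -0.24617241  0.148     ]
```

```bash
python3 -m handwheel '[[[0,1,-4,0,0.4],[0,1,-8,0,0.4],[0,1,-10,0,0.4],[0,1,-11,0,0.4],[0,1,-11,0,0.4]]]' ;python3 -m handwheel '[[[0,0,-1,0,0.4],[0,0,-1,0,0.4]]]'; python3 st.py
```

```text
clock: 35.5
ee_pos: [0.5331, -0.264, 0.1156]
orientation: [0.642, 0.682, 0.245, -0.25]
wrist_force: [-0.5, 0.0, -1.1]
width: 0.655
grasp_force: 29.9
clock: 35.75
ee_pos: [0.5331, -0.264, 0.1156]
orientation: [0.642, 0.682, 0.245, -0.25]
wrist_force: [-0.3, -1.1, 5.3]
width: 0.656
grasp_force: 30.0
[-0.745  0.689  1.398  0.483  1.601 -0.929] [ 0.5331 -0.264   0.1156] z [-0.027  0.655 -0.755] y [0.998 0.056 0.013] tilt 41.0
```

Contact came at exactly the expected depth (TCP z 0.1156), so it is down inside the rim. Release, lift away, and check.

```bash
python3 -m handwheel '[[[0,0,0,0,0.75],[0,0,0,0,1],[0,0,0,0,1],[0,0,20,0,1],[0,0,60,0,1],[0,0,110,0,1],[0,0,150,0,1],[0,-40,190,0,1],[0,-80,200,0,1],[0,-80,200,0,1]]]'; python3 - <<'E'
from h import *
t=eyes.camera('top');s=eyes.camera('side')
cv2.imwrite('pics/f_t.png',t[:,:,::-1]);cv2.imwrite('pics/f_s.png',s[:,:,::-1])
im=np.zeros((560,800,3),np.uint8)
im[:,:400]=crop(t,395,170,50,70,8);im[:,400:]=crop(s,330,260,50,70,8)
cv2.imwrite('pics/f.png',im)
E
```

```text
clock: 37.0
ee_pos: [0.533, -0.3465, 0.3154]
orientation: [0.643, 0.682, 0.245, -0.248]
wrist_force: [0.8, 0.5, 0.7]
width: 1.002
grasp_force: 0.0
```

View pics/f.png

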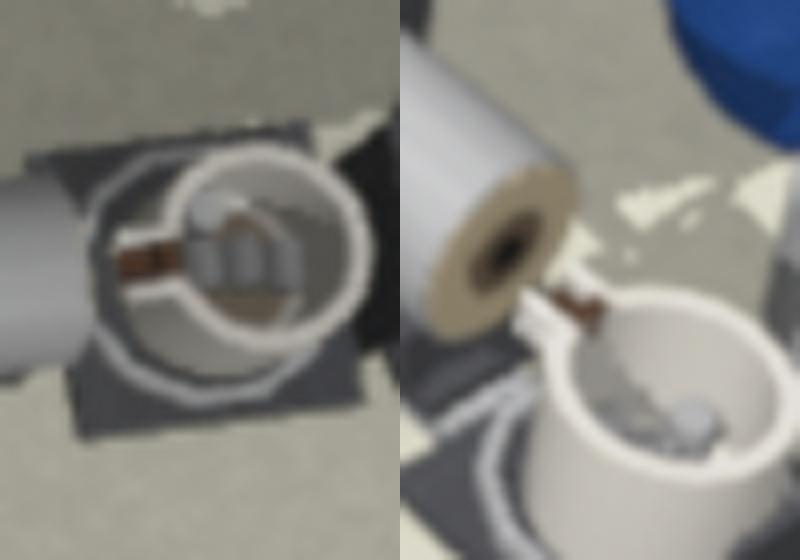

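Top crop: rim centre at about (270,247), lip tip at (115,263) pointing at the mould, and the ingots inside. I'll check this numerically.

```bash
python3 - <<'E'
from h import *
im=cv2.imread('pics/f_t.png')
c=atz('top',395+268/8,170+248/8,.143)
print('centre',c)
for x,y in((118,263),(150,261),(122,232),(125,294)):
    l=atz('top',395+x/8,170+y/8,.141);d=l-c;print(np.arctan2(d[1],d[0]),np.hypot(*d[:2]))
for s in (170,): 
    p=np.array([.5336,-.2745,.143]);print('expected rim centre crop px',(proj('top',p)-[395,170])*8)
    for h in(1.52,1.57,1.62,1.67,1.72): print(h,(proj('top',p+[.041*np.cos(h),.041*np.sin(h),-.002])-[395,170])*8)
E
```

```text
centre [ 0.53183031 -0.27736411  0.143     ]
1.5963671813489655 0.0424388072142949
1.6043010011760437 0.033290875689581535
1.3781550261615796 0.040888095574549296
1.8106646809086056 0.042821009769360485
expected rim centre crop px [257.13349338 242.59631078]
1.52 [110.94256132 246.42542758]
1.57 [111.67553974 253.44547885]
1.62 [112.76731534 260.44835453]
1.67 [114.21561678 267.41647955]
1.72 [116.01726917 274.33232093]
```

```bash
python3 -c "
from workcell import robot
print(robot.job_done())"
```

```text
the job is handed in; nothing more can be done
None
```

The job is handed in at about 37 s: the crucible was filled (chute empty, ingots visible in the bore), stood on the balance with the gripper off it for over a second, and set down inside the cradle rim with its lip within about 2° of the mould; I saw nothing spilled or disturbed, though no verdict was shown.

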